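Shake lacquered heels out of their carrier into the parts drawer

ROBOT

A 6-joint arm with a two-finger parallel gripper is mounted at the origin on the work surface. World frame = base frame: x ahead of the robot, y to its left, z up, the work surface at z = 0. Lengths are in mm, angles in rad, forces in N, time in s.
With the tool pointing down it reaches from about 275 to 1000 mm from the base axis. Payload 8.4 kg.
Tool frame: the origin (TCP) lies midway between the tips of the shut fingers; the grasp point (between the pads) lies 19 mm behind it; z points along the fingers, y is the line along which they close (so a half turn about z gives the same grasp; the last joint's range is limited). The gripper opens to 85 mm and grips with 20 to 120 N. Pads are 22 mm wide; open, the fingers measure 114 mm over their backs; the gripper's body (76 mm by 85 mm) begins 54 mm behind the grasp point. The pads swing forward as they close: fully open they stand 13 mm farther back than shut.
Start: joints at [1.139, 0.353, 1.633, -0, 1.155, -0.002], TCP at [260.43, 568.159, 231.281] pointing down, gripper open.
Joint ranges: [-2.63, 2.63], [-0.92, 2.1], [0.06, 2.66], [-1.3, 4.44], [0, 2.69], [-3.02, 3.02]. Speed limits (rad/s): [2.22, 2.22, 2.79, 3.14, 3.14, 3.14].

INTERFACE

Orientations are given as [roll, pitch, yaw] about the fixed x, y, z axes, in that order (R = Rz(yaw) Ry(pitch) Rx(roll)).
In Python, from rig import telemetry, optics, r gives the robot as it stands.
- The arm moves only by the tool play_rows, never from a script. Its arguments are lists of equal length, an entry for each row: "dp": the shift along the tool's x, y, z in units of 40 mm (1.0 is 40 mm), a list of three; "rot": the turn, a rotation vector about the tool's x, y, z in units of 6 degrees (1.0 is 6 degrees), a list of three. In form: {"dp": [[tx, ty, tz], ...], "rot": [[ax, ay, az], ...]}. A call has 1 to 5 rows; each row is the pose to reach, as a shift and turn from the pose commanded when the call began, along the tool's axes at that moment; what a row does not reach only later rows make up. A row lasts 1/12 s, in which the tool goes at most 41.7 mm and 7.16 degrees, less where a joint would pass 70% of its speed; a pose out of reach is approached as far as the arm can. A call with a gripper value outside its range is refused whole. "fingers" is the opening, from 0 (shut) to 1 (fully open), set as the call begins (left out, the last holds). The fingers move at their own pace and stop on an object; "grip_force" is the grip in N (left out, the last holds). Time passes only in rows, so rows that repeat a pose let the fingers close. It gives the time, the measured TCP pose, the force, the opening and the grip force at its end, in the units of the state.
- telemetry.sense(): the state, without advancing time (a new reading comes with each control period).
- optics.grab_frame(name): name is "scene" or "top" or "wrist"; returns a dict with "color" (420x560x3 uint8, red, green, blue), "mtx" (3x3 intrinsics, pixels), "R" (3x3) and "t" (3): a world point X has camera coordinates R X + t; the wrist camera has in their place "mount" (4x4, takes a point from camera to tool coordinates, whose origin is the TCP and whose axes are the flange's). Camera axes: x right, y down, z forward; pixel columns grow to the right and rows downward; lengths in mm; the calibration is good to about 2 mm. The wrist camera is an equidistant fisheye: a pixel r from the principal point sees the ray r / f radians off the axis. A picture is of the moment at which its call begins: read the wrist's pose just before it. There is no depth.
- r.sign_off(): hands the job in; it is judged then, once.
The state is a dict: "clock": time; "qpos": joint angles; "qvel": joint speeds; "joint_efforts": joint torques, N m; "eef_pos": TCP position; "tcp_rot": TCP orientation; "contact_force": force on the tool from outside, world axes, zero at the start; "wrist_torque": the same for the moment, N m; "opening": opening from 0.0 (shut) to 1.0 (fully open); "grasp_force": force on a finger pad.
Only numpy, scipy, OpenCV 4.12 (cv2) and the standard library are available. Lean on these libraries where they do the work, as an engineer would, in place of code of your own. Each camera call takes 0.05 s, during which the arm holds its last target. There are 200 camera calls.

TASK

Pull the drawer of the green cabinet fully open, lift the upturned metal heel carrier off the cork board, hold it mouth down over the open drawer and shake it until its weight stops dropping, so that all three heels have fallen into the drawer. Then set the empty carrier down mouth down in the middle of the blue plate, lined up with the plate, and push the drawer fully shut with the heels inside. Keep the carrier mouth down throughout and leave everything else on the table where it is.

Things in the scene. Friction and masses are not known exactly. Their poses are not given: they have to be found in the camera images.
- carrier: aluminium heel carrier, an upturned trough 147 (x) x 62 (y) x 78 mm high, open below, with a dark wooden handle ridge on top (90 mm along x, 16 mm thick in y, from 78 to 122 mm above the origin). Origin: centre of its open mouth (underside), z up, x along its length. About 0.36 kg empty.
- carrier_mouth (a point): centre of the carrier's open mouth (its origin). Inside: three sockets in a row along x, 47 mm apart, 72 mm deep; in each a sprung rubber strip presses a heel against the wall, so that it stays in when the carrier is lifted and comes only by jerks, after sliding some 25 mm down; each heel takes about 0.8 N off the weight. Brisk vertical strokes (30 mm in 0.12 s each way, some 20 of them) work
- carrier_handle (a point): where to grip the carrier's handle ridge: on its centre line, 18 mm below its top and 104 mm above the carrier's mouth; axes as the carrier's (close the fingers along y, 16 mm thick)
- heel0: a green lacquered shoe heel with a pale wood seat, one of three alike; 36 x 34 x 64 mm, about 90 g. Origin: centre of the flat seat face (36 x 34 mm), z along the 64 mm length away from the seat. Starts in one of the carrier's sockets, seat downwards, 4 mm inside the mouth
- heel1: a green lacquered shoe heel with a pale wood seat, one of three alike; 36 x 34 x 64 mm, about 90 g. Origin: centre of the flat seat face (36 x 34 mm), z along the 64 mm length away from the seat. Starts in one of the carrier's sockets, seat downwards, 4 mm inside the mouth
- heel2: a green lacquered shoe heel with a pale wood seat, one of three alike; 36 x 34 x 64 mm, about 90 g. Origin: centre of the flat seat face (36 x 34 mm), z along the 64 mm length away from the seat. Starts in one of the carrier's sockets, seat downwards, 4 mm inside the mouth
- drawer (a joint): the drawer's opening in m: 0 shut, 0.17 fully open; it slides straight out along the drawer's -x, against about 2 N of friction, and stays where it is left
- drawer_pull (a point): grip point of the drawer's brass pull, an upright fin on the middle of the drawer front, 14 mm thick in y, 46 mm long in x (it stands 46 mm out from the front), its top 20 mm above this point (100 mm above the table). The drawer front's outer face is 24 mm behind this point (+x). x into the cabinet, y along the front, z up. Moves with the drawer
- drawer_floor (a point): a point on the drawer's inner floor, 16 mm above the table, 100 mm behind the inside of the drawer front, midway across; axes as drawer_pull. The inside is 207 mm deep (x), 236 mm wide (y), side walls reach 84 mm and the front 99 mm above the table. Open by d, only the front d of the inside is uncovered. Moves with the drawer
- cabinet: green cabinet 240 (x) x 280 (y) x 112 mm high, fixed for the episode. Origin: middle of its front face at table level; x points back into it, z up
- cork_board: cork board 220 (x) x 130 (y) x 10 mm on which the carrier starts; fixed. Origin: centre of its underside
- rest_plate: blue plate 220 (x) x 130 (y) x 12 mm for the empty carrier; fixed. Origin: centre of its underside, x along its length. It may be on the robot's left or right, the cork board on the other side
- shoe_last: pale wooden shoe last, 165 mm long; leave alone
- hammer: hammer lying on the table; leave alone
- brush: brush lying on the table; leave alone
- polish_tin: jar 72 mm across, 75 mm high; leave alone
- tape_roll: yellow roll 100 mm across, 30 mm high; leave alone
- glue_can: can 80 mm across, 110 mm high; leave alone
- stud_tray: dark wooden divided tray 160 x 120 x 45 mm; leave alone
There are look-alikes about, which are no part of the job. Leave any pink or turquoise look-alike of the carrier alone.

How it is judged (in metres and radians):
On the way, in this order (a step that is already met when the one before it is completed fails the run):
1. the drawer has been pulled well open (at least 120 mm) (value of joint drawer above 0.12 m), for 0.2 s.
2. the loaded carrier is held mouth down above the open drawer (horizontal distance between carrier and drawer_floor below 0.12 m and height (world z) of carrier above 0.08 m and angle between carrier's own z axis and vertical below 0.6 rad and value of joint drawer above 0.12 m and z of any of heel0, heel1, heel2 in the frame of carrier above -0.04 m), for 0.1 s.
3. all three heels lie in the drawer (x of heel0 in the frame of drawer_floor between -0.105 and 0.112 m and y of heel0 in the frame of drawer_floor between -0.122 and 0.122 m and height (world z) of each of heel0, heel1, heel2 below 0.082 m and linear speed of each of heel0, heel1, heel2 below 0.05 m/s and x of heel1 in the frame of drawer_floor between -0.105 and 0.112 m and y of heel1 in the frame of drawer_floor between -0.122 and 0.122 m and x of heel2 in the frame of drawer_floor between -0.105 and 0.112 m and y of heel2 in the frame of drawer_floor between -0.122 and 0.122 m and height (world z) of carrier above 0.06 m), for 0.2 s.
4. the empty carrier stands mouth down on the blue plate, the drawer still open (horizontal distance between carrier and rest_plate below 0.035 m and angle between the x axis of carrier and the x axis of rest_plate, either way round below 0.3 rad and angle between carrier's own z axis and vertical below 0.08 rad and height (world z) of carrier between 0.008 and 0.017 m and linear speed of carrier below 0.03 m/s and value of joint drawer above 0.03 m), for 0.2 s.
At the end, for the whole second after the job is handed in: the drawer is shut to within 8 mm with all three heels at rest inside it, and the carrier is at rest, mouth down and flat on the blue plate, its centre within 35 mm of the plate's centre and its length within 0.3 rad of the plate's length (value of joint drawer below 0.008 m and x of heel0 in the frame of drawer_floor between -0.105 and 0.112 m and y of heel0 in the frame of drawer_floor between -0.122 and 0.122 m and height (world z) of each of heel0, heel1, heel2 below 0.082 m and linear speed of each of heel0, heel1, heel2 below 0.05 m/s and x of heel1 in the frame of drawer_floor between -0.105 and 0.112 m and y of heel1 in the frame of drawer_floor between -0.122 and 0.122 m and x of heel2 in the frame of drawer_floor between -0.105 and 0.112 m and y of heel2 in the frame of drawer_floor between -0.122 and 0.122 m and horizontal distance between carrier and rest_plate below 0.035 m and angle between the x axis of carrier and the x axis of rest_plate, either way round below 0.3 rad and angle between carrier's own z axis and vertical below 0.08 rad and height (world z) of carrier between 0.008 and 0.017 m and linear speed of carrier below 0.03 m/s); the robot touches nothing.
It fails at once if a bystander (last, hammer, brush, tin, tape roll, can or tray) was moved by more than 30 mm (distance of any of shoe_last, hammer, brush, polish_tin, tape_roll, glue_can, stud_tray from where it was at the start of the episode above 0.03 m).
It fails at once if the carrier was tipped far from mouth down (by more than 57 degrees) (angle between carrier's own z axis and vertical above 1 rad).
It also fails if it takes over 72 s, if anything falls off the work surface, if the arm or the gripper's body presses on something with over 40 N, if the wrist force passes 120 N, or if a joint passes its speed limit or range.

## Working session

There is one attempt and no reset: what is moved stays moved. The work goes in short steps, Python scripts to look and compute and a tool call to move; the robot and the scene stay as the last step left them, time stands still between calls to the robot, and variables do not carry over. Pictures are saved under pics/ and viewed, at most 10 in all, crops included, and the job is handed in when it is done.

Besides the shell and the picture viewer there is one more tool, called after "Emit:" in YAML: its name, and indented under it one key for each argument. play_rows: Moves the arm, as the interface text tells. Its arguments: {"type":"object","properties":{"dp":{"type":"array"},"rot":{"type":"array"},"fingers":{"type":"number"},"grip_force":{"type":"number"}},"required":["dp","rot"]}

```bash
ls; mkdir -p pics; python3 - <<'E'
from rig import telemetry, optics, r
import cv2,pickle
s=telemetry.sense(); print(s)
d={}
for n in("top","scene"):
    f=optics.grab_frame(n); d[n]=f; cv2.imwrite(f"pics/{n}0.png",f["color"][:,:,::-1]); print(n,f["mtx"],f["R"],f["t"])
pickle.dump(d,open("f0.pkl","wb"))
E
```

```text
pics
{'clock': 0.0, 'qpos': array([ 1.13860826e+00,  3.53648305e-01,  1.63413848e+00, -2.40287291e-06,
        1.15521858e+00, -2.40453407e-03]), 'qvel': array([-0.00157911,  0.00165028, -0.0005138 , -0.00074692,  0.00090457,
       -0.00098185]), 'joint_efforts': array([ 6.37152662e-04, -6.05251265e+01, -3.42071307e+01, -5.09823531e-05,
        9.66080348e-03, -3.88667206e-05]), 'eef_pos': array([260.2213118 , 567.71793329, 230.55973297]), 'tcp_rot': array([-3.14017994e+00, -1.19995221e-06,  2.71181010e+00]), 'contact_force': array([-0.10857221, -1.26752098,  0.41881931]), 'wrist_torque': array([ 0.00083418, -0.06839062,  0.01458362]), 'grasp_force': 0.0, 'opening': 0.9966593194763934}
top [[443.29732967   0.         276.01427352]
 [  0.         443.29732967 213.63694022]
 [  0.           0.           1.        ]] [[ 0.00520747 -0.99996444 -0.00663389]
 [-0.99076852 -0.00426068 -0.13549756]
 [ 0.13546448  0.00727825 -0.99075547]] [ -75.42487449  494.03203372 1623.37270922]
scene [[520.4968122    0.         277.30048323]
 [  0.         520.4968122  211.33967557]
 [  0.           0.           1.        ]] [[-0.63212777  0.77476992 -0.01208502]
 [ 0.5662223   0.45121633 -0.68977976]
 [-0.52896766 -0.44287175 -0.72391839]] [ 333.06520601 -186.55196857 2102.64815292]
```

View pics/top0.png

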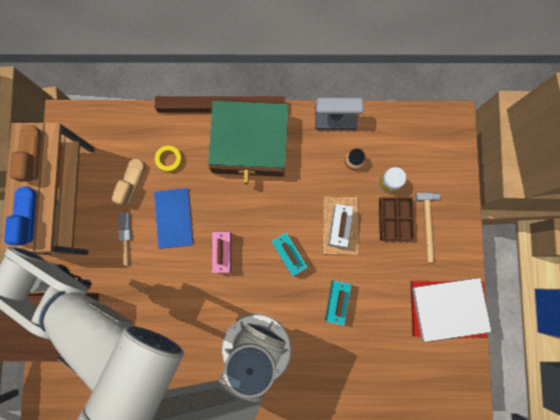

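View pics/scene0.png

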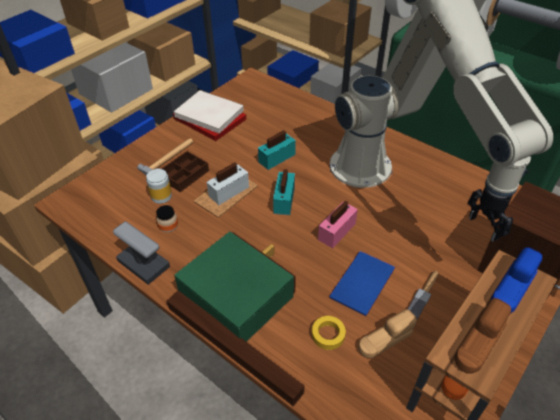

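The top view shows the green cabinet at (248,135) with its brass pull at (246,177). The carrier is on the cork at (342,227) and the blue plate is at (173,218). The pink and turquoise look-alikes are at (221,252), (290,255) and (339,303).

```bash
cat > h.py <<'E'
import numpy as np,cv2
from scipy.spatial.transform import Rotation as Ro
def ray(f,uv,z):
    uv=np.atleast_2d(uv).astype(float)
    d=np.c_[uv,np.ones(len(uv))]@np.linalg.inv(f["mtx"]).T@f["R"]
    c=-f["R"].T@f["t"]
    return c+d*((z-c[2])/d[:,2])[:,None]
def big(m):
    n,l,s,c=cv2.connectedComponentsWithStats(m.astype(np.uint8)); i=1+np.argmax(s[1:,4]); return (l==i).astype(np.uint8)
def rect(f,m,z):
    "min-area rectangle, measured in world plane z: centre, (long,short), yaw of long side"
    c=max(cv2.findContours(m,0,cv2.CHAIN_APPROX_NONE)[0],key=cv2.contourArea)[:,0,:]
    w=ray(f,c,z)[:,:2].astype(np.float32)
    (x,y),(a,b),t=cv2.minAreaRect(w)
    if a<b:a,b,t=b,a,t+90
    t=np.deg2rad(t); t=(t+np.pi/2)%np.pi-np.pi/2
    return np.round([x,y,a,b],1),round(t,3)
def hsv(f): return cv2.cvtColor(f["color"],cv2.COLOR_RGB2HSV).astype(int)
def win(m,u0,u1,v0,v1):
    o=np.zeros_like(m);o[v0:v1,u0:u1]=m[v0:v1,u0:u1];return o
E
python3 - <<'E'
from h import *;import pickle
f=pickle.load(open("f0.pkl","rb"))["top"];h=hsv(f);H,S,V=h[...,0],h[...,1],h[...,2]
plate=big(win((H>100)&(H<125)&(S>120),150,200,180,255));print("plate",rect(f,plate,12),plate.sum())
cab=big(win((H>60)&(H<90)&(S>80),190,310,90,190));print("cab(whole)",rect(f,cab,112),cab.sum())
pull=big(win((H>15)&(H<32)&(S>130)&(V>120),235,258,166,190));print("pull",rect(f,pull,100),pull.sum(),np.argwhere(pull)[:,::-1].min(0),np.argwhere(pull)[:,::-1].max(0))
car=win((S<60)&(V>100),320,362,200,252);car=big(car);car=cv2.morphologyEx(car,cv2.MORPH_CLOSE,np.ones((15,15)));print("carrier top",rect(f,car,88))
hd=win((V<90),325,358,203,250);hd=big(hd);print("handle",rect(f,hd,132),hd.sum())
print(h[176,240:254].tolist())
E
```

```text
plate (array([480.5, 317.2, 215.4, 127.2]), np.float64(0.117)) 1889
cab(whole) (array([778.2,  30.6, 275.4, 238. ]), np.float64(1.526)) 4715
pull (array([625. ,  38. ,  49.3,  29.8]), np.float64(0.433)) 68 [239 169] [248 182]
carrier top (array([ 445.2, -306.3,  153. ,   70.5]), np.float64(-0.149))
handle (array([ 470. , -305.2,    0. ,    0. ]), np.float64(0.0)) 1
[[14, 148, 117], [13, 140, 120], [14, 159, 119], [16, 153, 137], [19, 152, 191], [20, 158, 220], [20, 154, 217], [20, 155, 174], [18, 148, 119], [13, 142, 106], [12, 140, 115], [14, 148, 117], [13, 149, 116], [12, 146, 115]]
```

```bash
cat >> h.py <<'E'
def to(s,p,yaw):
    "print dp, rot from sensed state to tool-down pose"
    R0=Ro.from_euler("xyz",s["tcp_rot"]); R1=Ro.from_euler("xyz",[np.pi,0,yaw])
    print("dp",np.round(R0.inv().apply(np.array(p)-s["eef_pos"])/40,3),"rot",np.round((R0.inv()*R1).as_rotvec(degrees=True)/6,2))
E
python3 - <<'E'
from h import *;import pickle
from rig import telemetry
f=pickle.load(open("f0.pkl","rb"))["top"];h=hsv(f);H,S,V=h[...,0],h[...,1],h[...,2]
pull=big(win((H>15)&(V>160),235,258,166,190));print("pull",rect(f,pull,100),pull.sum())
to(telemetry.sense(),[590,36,230],3.097)
E
```

```text
pull (array([624.6,  37.9,  40.8,  10.9]), np.float64(0.014)) 45
dp [-13.033  -8.65    0.027] rot [-0.01 -0.   -3.68]
```

Emit:
play_rows:
  dp:
    - [-4.3,-2.9,0]
    - [-4.3,-2.9,0]
    - [-4.3,-2.9,0]
    - [-4.3,-2.9,0]
    - [-4.3,-2.9,0]
  rot:
    - [0,0,0]
    - [0,0,0]
    - [0,0,0]
    - [0,0,0]
    - [0,0,0]
  fingers: 1

```text
clock: 0.52
eef_pos: [368.8, 389.1, 231.0]
tcp_rot: [-3.141, -0.0, 2.712]
contact_force: [1.4, -0.1, -1.0]
opening: 0.996
grasp_force: 0.0
```

Emit:
play_rows:
  dp:
    - [-4.3,-2.9,0]
    - [-4.3,-2.9,0]
    - [-4.3,-2.9,0]
    - [-4.3,-2.9,0]
    - [-4.3,-2.9,0]
  rot:
    - [0,0,0]
    - [0,0,0]
    - [0,0,0]
    - [0,0,0]
    - [0,0,0]

```text
clock: 0.93
eef_pos: [477.0, 211.9, 231.2]
tcp_rot: [-3.142, -0.0, 2.712]
contact_force: [0.1, -0.2, -0.1]
opening: 1.003
grasp_force: 0.0
```

Emit:
play_rows:
  dp:
    - [-4.3,-2.9,0]
    - [-4.3,-2.9,0]
    - [-4.3,-2.9,0]
    - [-4.3,-2.9,0]
    - [-4.3,-2.9,0]
  rot:
    - [0,0,-3.7]
    - [0,0,-3.7]
    - [0,0,-3.7]
    - [0,0,-3.7]
    - [0,0,-3.7]

```text
clock: 1.35
eef_pos: [579.7, 43.5, 231.1]
tcp_rot: [3.142, -0.0, 3.103]
contact_force: [-0.1, 0.8, -0.5]
opening: 1.001
grasp_force: 0.0
```

```bash
python3 - <<'E'
from h import *;import pickle
from rig import telemetry,optics
s=telemetry.sense();f=optics.grab_frame("wrist");pickle.dump((s,f),open("w1.pkl","wb"))
cv2.imwrite("pics/w1.png",f["color"][:,:,::-1]);print(s["clock"],s["eef_pos"],s["tcp_rot"],s["qpos"],f["mtx"],f["mount"])
to(s,[590,36,230],3.097)
E
```

```text
1.35 [579.74840376  43.53962401 231.09795133] [ 3.14155882e+00 -3.11698945e-04  3.10266943e+00] [ 7.23398897e-02  2.86019524e-01  1.72893297e+00  7.55553899e-05
  1.12694618e+00 -1.45956567e+00] [[325.1922621    0.         276.34357254]
 [  0.         325.1922621  207.80463562]
 [  0.           0.           1.        ]] [[ 8.25524158e-04 -9.50285727e-01 -3.11378156e-01  8.00398917e+01]
 [ 9.99999510e-01  9.54390112e-04 -2.61481244e-04 -2.18963092e-01]
 [ 5.45658127e-04 -3.11377788e-01  9.50286049e-01 -1.43517820e+02]
 [ 0.00000000e+00  0.00000000e+00  0.00000000e+00  1.00000000e+00]]
dp [-0.263 -0.178  0.027] rot [ 0.   -0.    0.05]
```

View pics/w1.png

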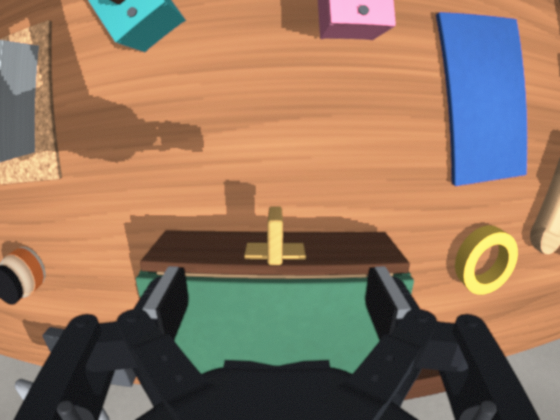

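The wrist view shows the pull's fin from about (275,207) to (275,243), with the dark drawer front behind it. The cabinet's front top edge runs from (137,278) to (413,278).

```bash
cat >> h.py <<'E'
def wray(s,f,uv,z):
    uv=np.atleast_2d(uv).astype(float)-f["mtx"][:2,2]; r=np.linalg.norm(uv,axis=1); th=r/f["mtx"][0,0]
    d=np.c_[uv/r[:,None]*np.sin(th)[:,None],np.cos(th)]
    M=f["mount"];R=Ro.from_euler("xyz",s["tcp_rot"]).as_matrix()
    d=d@M[:3,:3].T@R.T; c=s["eef_pos"]+R@M[:3,3]
    return c+d*((z-c[2])/d[:,2])[:,None]
E
python3 - <<'E'
from h import *;import pickle
s,f=pickle.load(open("w1.pkl","rb"));h=hsv(f);H,S,V=h[...,0],h[...,1],h[...,2]
m=win((H>17)&(H<30)&(V>140),262,290,200,242);p=np.argwhere(big(m))[:,::-1];print(p.min(0),p.max(0),wray(s,f,[[p[:,0].mean(),p[:,1].min()],[p[p[:,1]>235][:,0].mean(),240]],100))
print("drawer front top edges",wray(s,f,[[165,233],[386,233]],99))
print("cab",wray(s,f,[[137,279],[413,279]],112))
E
```

```text
[268 208] [282 241] [[589.77668429  41.89598378 100.        ]
 [620.77870291  40.43819936 100.        ]]
drawer front top edges [[611.24453938 -64.46902214  99.        ]
 [619.20646984 146.45676284  99.        ]]
cab [[655.28813892 -99.09371802 112.        ]
 [665.48632013 176.29150852 112.        ]]
```

```bash
python3 - <<'E'
from h import *
from rig import telemetry
to(telemetry.sense(),[622,39.5,63],3.101)
E
```

```text
dp [-0.946  0.097  4.209] rot [-0.03  0.03 -0.02]
```

Emit:
play_rows:
  dp:
    - [-0.5,0.05,0.9]
    - [-0.95,0.1,1.9]
    - [-0.95,0.1,2.9]
    - [-0.95,0.1,2.9]
    - [-0.95,0.1,2.9]
  rot:
    - [0,0,0]
    - [0,0,0]
    - [0,0,0]
    - [0,0,0]
    - [0,0,0]

```text
clock: 1.82
eef_pos: [615.3, 47.6, 113.0]
tcp_rot: [-3.141, -0.006, 3.099]
contact_force: [-0.9, -0.3, 0.7]
opening: 1.001
grasp_force: 0.0
```

```bash
python3 - <<'E'
from h import *;import pickle
from rig import telemetry,optics
s=telemetry.sense();f=optics.grab_frame("wrist");print(s["eef_pos"])
to(s,[622,39.5,63],3.101)
h=hsv(f);H,S,V=h[...,0],h[...,1],h[...,2]
m=big(win((H>17)&(H<30)&(V>140),230,320,150,400));p=np.argwhere(m)[:,::-1];print(p.min(0),p.max(0),wray(s,f,[[p[p[:,1]>p[:,1].max()-20][:,0].mean(),p[:,1].max()-10],[p[p[:,1]<p[:,1].min()+10][:,0].mean(),p[:,1].min()]],100))
E
```

```text
[615.27604443  47.6406794  112.9939519 ]
dp [-0.184 -0.195  1.249] rot [-0.01 -0.06 -0.02]
[230 212] [314 306] [[639.18748248  42.62311106 100.        ]
 [588.51131323  42.69269635 100.        ]]
```

Emit:
play_rows:
  dp:
    - [-0.15,-0.19,0.6]
    - [-0.15,-0.19,1.25]
    - [-0.15,-0.19,1.25]
  rot:
    - [0,0,0]
    - [0,0,0]
    - [0,0,0]

```text
clock: 2.12
eef_pos: [622.1, 39.8, 64.5]
tcp_rot: [-3.141, -0.002, 3.099]
contact_force: [-1.9, -0.8, -0.3]
opening: 1.003
grasp_force: 0.0
```

Emit:
play_rows:
  dp:
    - [0,0,0]
    - [0,0,0]
    - [0,0,0]
    - [0,0,0]
    - [0,0,0]
  rot:
    - [0,0,0]
    - [0,0,0]
    - [0,0,0]
    - [0,0,0]
    - [0,0,0]
  fingers: 0
  grip_force: 50

```text
clock: 2.53
eef_pos: [623.8, 40.1, 66.7]
tcp_rot: [3.141, 0.002, 3.099]
contact_force: [-0.0, -0.1, 0.1]
opening: 0.301
grasp_force: 0.0
```

Emit:
play_rows:
  dp:
    - [0,0,0]
    - [0,0,0]
    - [0,0,0]
  rot:
    - [0,0,0]
    - [0,0,0]
    - [0,0,0]

```text
clock: 2.78
eef_pos: [623.6, 40.2, 66.3]
tcp_rot: [3.141, 0.001, 3.099]
contact_force: [-2.3, 1.0, 7.1]
opening: 0.163
grasp_force: 50.0
```

Emit:
play_rows:
  dp:
    - [0.5,0,0]
    - [1.2,0,0]
    - [1.9,0,0]
    - [2.6,0,0]
    - [3.2,0,0]
  rot:
    - [0,0,0]
    - [0,0,0]
    - [0,0,0]
    - [0,0,0]
    - [0,0,0]

```text
clock: 3.2
eef_pos: [495.5, 46.2, 66.3]
tcp_rot: [3.14, 0.004, 3.098]
contact_force: [4.4, 6.9, 3.4]
opening: 0.158
grasp_force: 56.9
```

Emit:
play_rows:
  dp:
    - [0.5,0,0]
    - [0.9,0,0]
    - [1.05,0,0]
    - [1.05,0,0]
  rot:
    - [0,0,0]
    - [0,0,0]
    - [0,0,0]
    - [0,0,0]

```text
clock: 3.53
eef_pos: [454.0, 48.1, 66.3]
tcp_rot: [3.14, 0.004, 3.099]
contact_force: [0.4, 7.2, 4.9]
opening: 0.151
grasp_force: 57.1
```

Emit:
play_rows:
  dp:
    - [0,0,0]
    - [0,0,0]
    - [0,0,0]
  rot:
    - [0,0,0]
    - [0,0,0]
    - [0,0,0]
  fingers: 1

```text
clock: 3.78
eef_pos: [453.2, 47.1, 65.3]
tcp_rot: [-3.141, -0.0, 3.099]
contact_force: [0.7, 0.1, -0.2]
opening: 0.576
grasp_force: 0.0
```

Emit:
play_rows:
  dp:
    - [0,0,-0.8]
    - [0,0,-1.8]
    - [0,0,-2.8]
    - [0.1,-1,-3.6]
    - [0.1,-2,-4.1]
  rot:
    - [0,0,0]
    - [0,0,0]
    - [0,0,0]
    - [0,0,0]
    - [0,0,0]

```text
clock: 4.2
eef_pos: [447.1, -21.3, 226.0]
tcp_rot: [3.141, 0.003, 3.103]
contact_force: [1.2, -0.2, -0.1]
opening: 1.0
grasp_force: 0.0
```

```bash
python3 - <<'E'
from h import *
from rig import telemetry
s=telemetry.sense();print(s["eef_pos"])
to(s,[430,-306,230],np.pi-.149)
E
```

```text
[447.13489533 -21.25208769 226.04857864]
dp [ 0.152 -7.13  -0.1  ] rot [0.   0.03 1.05]
```

Emit:
play_rows:
  dp:
    - [0.1,-1,0]
    - [0.1,-2,0]
    - [0.1,-3,0]
    - [0.1,-4,0]
    - [0.1,-5,0]
  rot:
    - [0,0,0.2]
    - [0,0,0.5]
    - [0,0,0.8]
    - [0,0,1.05]
    - [0,0,1.05]

```text
clock: 4.62
eef_pos: [433.3, -223.3, 223.3]
tcp_rot: [-3.141, -0.0, 2.987]
contact_force: [1.7, 1.0, -0.0]
opening: 1.0
grasp_force: 0.0
```

Emit:
play_rows:
  dp:
    - [0,-1,0]
    - [0,-1.9,0]
    - [0,-1.9,0]
    - [0,-1.9,0]
  rot:
    - [0,0,0]
    - [0,0,0]
    - [0,0,0]
    - [0,0,0]

```text
clock: 4.95
eef_pos: [421.7, -298.1, 222.8]
tcp_rot: [3.141, -0.001, 2.986]
contact_force: [-0.2, 0.1, 0.2]
opening: 1.0
grasp_force: 0.0
```

```bash
python3 - <<'E'
from h import *;import pickle
from rig import telemetry,optics
s=telemetry.sense();f=optics.grab_frame("wrist");pickle.dump((s,f),open("w2.pkl","wb"))
cv2.imwrite("pics/w2.png",f["color"][:,:,::-1]);print(s["clock"],s["eef_pos"],s["tcp_rot"],s["qpos"])
E
```

```text
4.95 [ 421.71113065 -298.0516203   222.81146293] [ 3.14130625e+00 -8.67711568e-04  2.98572478e+00] [-6.18071367e-01  1.93628049e-01  1.87139744e+00 -1.48253295e-04
  1.07747155e+00 -2.03292943e+00]
```

View pics/w2.png

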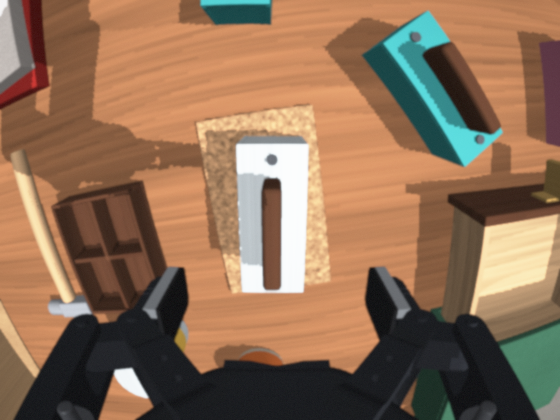

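The wrist view shows the silver carrier with its top face from (238,143) to (303,292). The dark handle runs from (272,178) to (271,289), and the cork is underneath.

```bash
python3 - <<'E'
from h import *;import pickle
from rig import telemetry
s,f=pickle.load(open("w2.pkl","rb"))
c=wray(s,f,[[238,144],[306,143],[303,292],[241,292]],88);print(c[:,:2],c.mean(0))
h=hsv(f);H,S,V=h[...,0],h[...,1],h[...,2]
m=big(win((V<120)&(S>90),255,290,165,292));p=np.argwhere(m)[:,::-1];print(p.min(0),p.max(0))
a=[[p[abs(p[:,1]-v)<4][:,0].mean(),v] for v in(210,275)]; w=wray(s,f,a,132);print(w, np.arctan2(*(w[1]-w[0])[1::-1]))
print(wray(s,f,[[271,p[:,1].max()]],132),wray(s,f,[[271,p[:,1].min()]],100))
E
```

```text
[[ 370.4533307  -323.72075014]
 [ 378.72049589 -265.84444589]
 [ 525.27064125 -287.23807206]
 [ 515.7624111  -349.27750231]] [ 447.55171974 -306.5201926    88.        ]
[263 180] [279 288]
[[ 418.98892524 -305.51654975  132.        ]
 [ 474.99892279 -313.96102079  132.        ]] -0.14964019031369483
[[ 488.03552396 -313.2472423   132.        ]] [[ 403.76286813 -300.06969119  100.        ]]
```

```bash
python3 - <<'E'
from h import *
from rig import telemetry
s=telemetry.sense();print(s["eef_pos"])
to(s,[446,-308.5,97],np.pi-.15)
E
```

```text
[ 421.85813043 -296.70851729  222.76521573]
dp [-0.645 -0.201  3.143] rot [ 0.01 -0.01 -0.04]
```

Emit:
play_rows:
  dp:
    - [-0.5,-0.2,0.6]
    - [-0.65,-0.2,1.4]
    - [-0.65,-0.2,2.2]
    - [-0.65,-0.2,2.8]
    - [-0.65,-0.2,3.1]
  rot:
    - [0,0,0]
    - [0,0,0]
    - [0,0,0]
    - [0,0,0]
    - [0,0,0]

```text
clock: 5.42
eef_pos: [445.7, -305.6, 96.2]
tcp_rot: [3.139, -0.004, 2.991]
contact_force: [-0.7, 0.0, -0.3]
opening: 0.999
grasp_force: 0.0
```

Emit:
play_rows:
  dp:
    - [0,0,0]
    - [0,0,0]
  rot:
    - [0,0,0]
    - [0,0,0]

```text
clock: 5.58
eef_pos: [447.2, -307.4, 99.5]
tcp_rot: [3.141, -0.001, 2.99]
contact_force: [0.3, -0.5, 0.8]
opening: 1.0
grasp_force: 0.0
```

```bash
python3 - <<'E'
from h import *
from rig import telemetry
s=telemetry.sense();print(s["eef_pos"],s["contact_force"])
to(s,[446,-308.5,97],np.pi-.15)
E
```

```text
[ 447.21845272 -307.43407097   99.50951443] [ 0.2800461  -0.49705828  0.84498277]
dp [ 0.026 -0.031  0.063] rot [ 0.   -0.01 -0.01]
```

Good. I'll close firmly on the handle.

Emit:
play_rows:
  dp:
    - [0,0,0.05]
    - [0,0,0.05]
    - [0,0,0.05]
    - [0,0,0.05]
    - [0,0,0.05]
  rot:
    - [0,0,0]
    - [0,0,0]
    - [0,0,0]
    - [0,0,0]
    - [0,0,0]
  fingers: 0
  grip_force: 100

```text
clock: 6.0
eef_pos: [447.3, -308.5, 97.9]
tcp_rot: [-3.141, 0.001, 2.989]
contact_force: [-0.9, 0.5, -0.1]
opening: 0.299
grasp_force: 0.0
```

Emit:
play_rows:
  dp:
    - [0,0,0]
    - [0,0,0]
    - [0,0,0]
    - [0,0,0]
  rot:
    - [0,0,0]
    - [0,0,0]
    - [0,0,0]
    - [0,0,0]

```text
clock: 6.33
eef_pos: [447.1, -308.2, 97.6]
tcp_rot: [-3.142, 0.0, 2.989]
contact_force: [-1.2, 1.9, 5.5]
opening: 0.176
grasp_force: 98.5
```

Emit:
play_rows:
  dp:
    - [0,0,-0.2]
    - [0,0,-0.6]
    - [0,0,-1.0]
    - [0,0,-1.4]
    - [0,0,-1.8]
  rot:
    - [0,0,0]
    - [0,0,0]
    - [0,0,0]
    - [0,0,0]
    - [0,0,0]

```text
clock: 6.75
eef_pos: [446.2, -307.8, 169.5]
tcp_rot: [3.141, -0.002, 2.989]
contact_force: [-0.4, 0.3, -5.7]
opening: 0.173
grasp_force: 97.7
```

Emit:
play_rows:
  dp:
    - [0,0,-0.4]
    - [0,0,-0.8]
    - [0,0,-1.1]
    - [0,0,-1.3]
    - [0,0,-1.3]
  rot:
    - [0,0,0]
    - [0,0,0]
    - [0,0,0]
    - [0,0,0]
    - [0,0,0]

```text
clock: 7.17
eef_pos: [447.3, -308.5, 222.6]
tcp_rot: [-3.141, 0.002, 2.989]
contact_force: [0.5, -0.3, -6.2]
opening: 0.175
grasp_force: 97.7
```

```bash
python3 - <<'E'
from h import *
from rig import telemetry
s=telemetry.sense();print(s["eef_pos"])
to(s,[576,42,230],np.pi-.15); to(s,[576,42,230],1.528)
E
```

```text
[ 447.33541688 -308.54016716  222.60449754]
dp [-1.85  9.15 -0.19] rot [-0.01  0.01 -0.02]
dp [-1.85  9.15 -0.19] rot [ 0.    0.02 13.95]
```

Emit:
play_rows:
  dp:
    - [-0.1,0.5,0]
    - [-0.28,1.4,-0.1]
    - [-0.46,2.3,-0.2]
    - [-0.64,3.2,-0.2]
    - [-0.82,4.1,-0.2]
  rot:
    - [0,0,0]
    - [0,0,0]
    - [0,0,0]
    - [0,0,0]
    - [0,0,0]

```text
clock: 7.58
eef_pos: [504.1, -149.6, 228.6]
tcp_rot: [3.142, -0.001, 2.989]
contact_force: [1.0, 0.4, -5.4]
opening: 0.17
grasp_force: 99.0
```

Emit:
play_rows:
  dp:
    - [-0.18,0.9,0]
    - [-0.36,1.8,0]
    - [-0.54,2.7,0]
    - [-0.72,3.6,0]
    - [-0.86,4.3,0]
  rot:
    - [0,0,0]
    - [0,0,0]
    - [0,0,0]
    - [0,0,0]
    - [0,0,0]

```text
clock: 8.0
eef_pos: [564.5, 16.3, 228.3]
tcp_rot: [3.141, -0.001, 2.99]
contact_force: [0.9, 0.1, -4.2]
opening: 0.169
grasp_force: 99.0
```

Emit:
play_rows:
  dp:
    - [-0.1,0.4,0]
    - [-0.16,0.7,0]
    - [-0.16,0.75,0]
    - [-0.16,0.75,0]
    - [-0.16,0.75,0]
  rot:
    - [0,0,0.6]
    - [0,0,1.6]
    - [0,0,2.6]
    - [0,0,3.6]
    - [0,0,4.6]

```text
clock: 8.42
eef_pos: [574.7, 42.8, 228.0]
tcp_rot: [-3.14, -0.001, 2.503]
contact_force: [0.6, 0.1, -4.4]
opening: 0.173
grasp_force: 99.1
```

Emit:
play_rows:
  dp:
    - [0,0,0]
    - [0,0,0]
    - [0,0,0]
    - [0,0,0]
    - [0,0,0]
  rot:
    - [0,0,1]
    - [0,0,2]
    - [0,0,3]
    - [0,0,4]
    - [0,0,5]

```text
clock: 8.83
eef_pos: [574.6, 42.3, 228.1]
tcp_rot: [-3.14, -0.001, 1.979]
contact_force: [-0.2, -0.6, -4.2]
opening: 0.173
grasp_force: 99.1
```

Emit:
play_rows:
  dp:
    - [0,0,0]
    - [0,0,0]
    - [0,0,0]
    - [0,0,0]
    - [0,0,0]
  rot:
    - [0,0,1]
    - [0,0,2]
    - [0,0,3]
    - [0,0,4]
    - [0,0,4.35]

```text
clock: 9.25
eef_pos: [574.6, 42.3, 228.1]
tcp_rot: [-3.14, 0.0, 1.522]
contact_force: [-0.2, 0.0, -4.2]
opening: 0.172
grasp_force: 99.1
```

```bash
python3 - <<'E'
from h import *;import pickle
from rig import telemetry,optics
s=telemetry.sense();f=optics.grab_frame("top");pickle.dump(f,open("t2.pkl","wb"))
cv2.imwrite("pics/t2.png",cv2.resize(f["color"][90:270,150:400,::-1],None,fx=3,fy=3));print(s["clock"],s["eef_pos"],s["tcp_rot"],s["contact_force"])
to(s,[576,42,225],1.528)
E
```

```text
9.25 [574.58940945  42.2982336  228.0765271 ] [-3.13974026e+00  2.88156760e-04  1.52235486e+00] [-0.20758097  0.01411051 -4.1610261 ]
dp [-0.006  0.036  0.077] rot [-0.02  0.   -0.05]
```

View pics/t2.png

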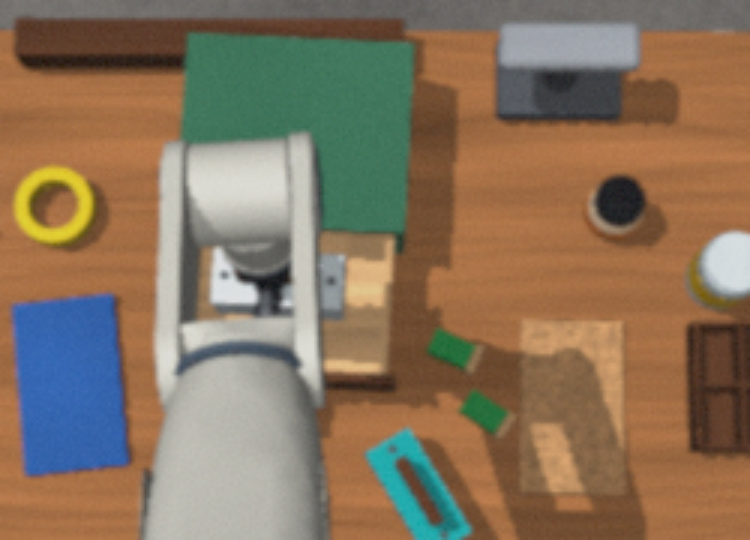

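The weight readings and the top picture show that two heels dropped out during the brisk carry. They lie on the table at crop (452,350) and (484,412). One heel is still in the carrier, which is held above the open drawer. I'll shake this one out, set the carrier on the plate, put the two loose heels in the drawer by gripper, then lift the carrier again (step 3 needs it raised) and put it back.

Emit:
play_rows:
  dp:
    - [0,0,0.75]
    - [0,0,0]
    - [0,0,0.75]
    - [0,0,0]
    - [0,0,0.75]
  rot:
    - [0,0,0]
    - [0,0,0]
    - [0,0,0]
    - [0,0,0]
    - [0,0,0]
  grip_force: 110

```text
clock: 9.72
eef_pos: [579.5, 42.6, 205.5]
tcp_rot: [3.132, -0.001, 1.53]
contact_force: [4.0, -0.3, -1.2]
opening: 0.173
grasp_force: 110.6
```

Emit:
play_rows:
  dp:
    - [0,0,-0.75]
    - [0,0,0]
    - [0,0,-0.75]
    - [0,0,0]
    - [0,0,-0.75]
  rot:
    - [0,0,0]
    - [0,0,0]
    - [0,0,0]
    - [0,0,0]
    - [0,0,0]

```text
clock: 10.13
eef_pos: [570.6, 42.0, 220.4]
tcp_rot: [-3.128, 0.002, 1.53]
contact_force: [-2.8, 0.8, -5.7]
opening: 0.169
grasp_force: 110.3
```

Emit:
play_rows:
  dp:
    - [0,0,0.75]
    - [0,0,0]
    - [0,0,0.75]
    - [0,0,0]
    - [0,0,0]
  rot:
    - [0,0,0]
    - [0,0,0]
    - [0,0,0]
    - [0,0,0]
    - [0,0,0]

```text
clock: 10.55
eef_pos: [576.2, 42.4, 230.9]
tcp_rot: [3.14, -0.0, 1.53]
contact_force: [1.6, 0.1, -2.1]
opening: 0.17
grasp_force: 110.6
```

Emit:
play_rows:
  dp:
    - [0,0,0]
    - [0,0,0]
  rot:
    - [0,0,0]
    - [0,0,0]

```text
clock: 10.72
eef_pos: [575.3, 42.4, 228.8]
tcp_rot: [3.141, 0.0, 1.529]
contact_force: [0.2, 0.0, -3.2]
opening: 0.174
grasp_force: 110.5
```

```bash
python3 - <<'E'
from h import *;import pickle
from rig import telemetry,optics
s=telemetry.sense();print(s["contact_force"])
to(s,[480.5,317,215],3.259)
E
```

```text
[ 0.21317558  0.01746837 -3.24541952]
dp [ 6.761 -2.653  0.344] rot [  0.     0.   -16.52]
```

Emit:
play_rows:
  dp:
    - [0.8,-0.3,0]
    - [1.7,-0.6,0]
    - [2.6,-1,0]
    - [3.5,-1.3,0]
    - [4.4,-1.7,0]
  rot:
    - [0,0,0]
    - [0,0,0]
    - [0,0,0]
    - [0,0,0]
    - [0,0,0]

```text
clock: 11.13
eef_pos: [514.1, 222.4, 228.6]
tcp_rot: [3.141, 0.0, 1.528]
contact_force: [0.1, 0.3, -4.0]
opening: 0.168
grasp_force: 110.4
```

Emit:
play_rows:
  dp:
    - [0.9,-0.4,0]
    - [1.8,-0.7,0]
    - [2.3,-0.9,0.3]
    - [2.36,-0.95,0.35]
    - [2.36,-0.95,0.35]
  rot:
    - [0,0,-1]
    - [0,0,-2]
    - [0,0,-3]
    - [0,0,-4]
    - [0,0,-5]

```text
clock: 11.55
eef_pos: [479.0, 318.3, 213.4]
tcp_rot: [-3.139, -0.0, 2.06]
contact_force: [-0.4, -0.7, -3.2]
opening: 0.168
grasp_force: 110.5
```

Emit:
play_rows:
  dp:
    - [0,0,0]
    - [0,0,0]
    - [0,0,0]
    - [0,0,0]
    - [0,0,0]
  rot:
    - [0,0,-1.1]
    - [0,0,-2.2]
    - [0,0,-3.3]
    - [0,0,-4.4]
    - [0,0,-5.5]

```text
clock: 11.97
eef_pos: [480.4, 316.8, 214.3]
tcp_rot: [-3.141, -0.0, 2.634]
contact_force: [-0.0, -0.4, -4.1]
opening: 0.17
grasp_force: 110.5
```

Emit:
play_rows:
  dp:
    - [0,0,0]
    - [0,0,0]
    - [0,0,0]
    - [0,0,0]
    - [0,0,0]
  rot:
    - [0,0,-1.1]
    - [0,0,-2.2]
    - [0,0,-3.3]
    - [0,0,-4.4]
    - [0,0,-5.5]

```text
clock: 12.38
eef_pos: [480.4, 316.8, 214.4]
tcp_rot: [-3.141, -0.001, -3.073]
contact_force: [-0.4, -0.6, -4.1]
opening: 0.168
grasp_force: 110.5
```

```bash
python3 - <<'E'
from h import *;import pickle
from rig import telemetry,optics
s=telemetry.sense();f=optics.grab_frame("top");pickle.dump(f,open("t3.pkl","wb"))
cv2.imwrite("pics/t3.png",cv2.resize(f["color"][90:270,150:400,::-1],None,fx=3,fy=3));print(s["clock"],s["eef_pos"],s["tcp_rot"],s["contact_force"])
to(s,[480.5,317,100],3.259)
E
```

```text
12.3833 [480.40391804 316.78354683 214.36738761] [-3.14117928e+00 -7.19937360e-04 -3.07309037e+00] [-0.43611546 -0.5513733  -4.13521654]
dp [-0.005  0.006  2.859] rot [-0.   -0.01 -0.47]
```

View pics/t3.png

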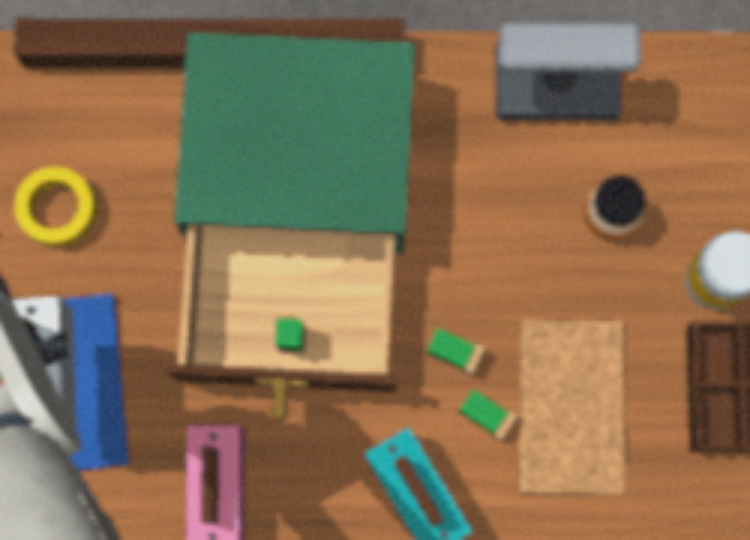

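The picture shows the third heel standing in the drawer at (290,335). The other two lie on the table at (456,350) and (488,415), and the carrier is over the plate.

Emit:
play_rows:
  dp:
    - [0,0,0.7]
    - [0,0,1.5]
    - [0,0,2.2]
    - [0,0,2.55]
    - [0,0,2.65]
  rot:
    - [0,0,-0.45]
    - [0,0,-0.45]
    - [0,0,-0.45]
    - [0,0,-0.45]
    - [0,0,-0.45]

```text
clock: 12.85
eef_pos: [478.7, 315.7, 105.7]
tcp_rot: [-3.139, -0.005, -3.034]
contact_force: [-0.5, -0.3, -3.5]
opening: 0.175
grasp_force: 110.1
```

Emit:
play_rows:
  dp:
    - [0,0,0.05]
    - [0,0,0.1]
    - [0,0,0.15]
    - [0,0,0.2]
  rot:
    - [0,0,0]
    - [0,0,0]
    - [0,0,0]
    - [0,0,0]

```text
clock: 13.18
eef_pos: [481.6, 317.5, 102.3]
tcp_rot: [3.141, 0.002, -3.033]
contact_force: [-0.5, 0.1, -4.7]
opening: 0.169
grasp_force: 110.1
```

Emit:
play_rows:
  dp:
    - [0,0,0.04]
    - [0,0,0.06]
    - [0,0,0.06]
  rot:
    - [0,0,0]
    - [0,0,0]
    - [0,0,0]

```text
clock: 13.43
eef_pos: [481.2, 317.4, 99.7]
tcp_rot: [3.141, 0.001, -3.032]
contact_force: [-0.7, 0.7, 2.1]
opening: 0.17
grasp_force: 111.3
```

Emit:
play_rows:
  dp:
    - [0,0,0]
    - [0,0,0]
    - [0,0,0]
    - [0,0,0]
    - [0,0,0]
  rot:
    - [0,0,0]
    - [0,0,0]
    - [0,0,0]
    - [0,0,0]
    - [0,0,0]
  fingers: 1

```text
clock: 13.85
eef_pos: [480.9, 317.1, 98.9]
tcp_rot: [3.142, 0.0, -3.032]
contact_force: [-0.7, -0.1, -0.4]
opening: 0.872
grasp_force: 0.0
```

Emit:
play_rows:
  dp:
    - [0,0,-0.5]
    - [0,0,-1.2]
    - [0,0,-2]
    - [0,0,-2.8]
    - [0,0,-3.3]
  rot:
    - [0,0,0]
    - [0,0,0]
    - [0,0,0]
    - [0,0,0]
    - [0,0,0]

```text
clock: 14.27
eef_pos: [481.6, 317.6, 234.1]
tcp_rot: [3.14, 0.003, -3.032]
contact_force: [0.6, -0.2, -0.6]
opening: 1.002
grasp_force: 0.0
```

```bash
python3 - <<'E'
from h import *;import pickle
from rig import telemetry
f=pickle.load(open("t3.pkl","rb"));h=hsv(f);H,S,V=h[...,0],h[...,1],h[...,2]
m=((H>48)&(H<70)&(S>120)).astype(np.uint8)
for n,(a,b,c,d) in dict(A=(290,313,195,216),B=(300,322,217,238),C=(238,255,192,210)).items():
    q=big(win(m,a,b,c,d));print(n,q.sum(),rect(f,q,20 if n!="C" else 80))
for uv in ([301,206.5],[309.5,209],[311,227],[320.5,232]): print(uv,ray(f,uv,18))
s=telemetry.sense();print(s["eef_pos"])
E
```

```text
A 87 (array([ 526.5, -161.9,   47.4,   30.8]), np.float64(1.106))
B 87 (array([ 447.1, -203.1,   48.8,   29.4]), np.float64(0.981))
C 56 (array([534.1,  34.5,  29.6,  25.7]), np.float64(0.004))
[301, 206.5] [[ 524.11614711 -167.24762789   18.        ]]
[309.5, 209] [[ 514.70198993 -199.30725823   18.        ]]
[311, 227] [[ 446.40928861 -204.5936548    18.        ]]
[320.5, 232] [[ 427.72924104 -240.08357171   18.        ]]
[481.60732511 317.57804008 234.1017735 ]
```

Emit:
play_rows:
  dp:
    - [0.1,-1,0]
    - [0.2,-2,0]
    - [0.3,-3,0]
    - [0.4,-4,0]
    - [0.5,-5,0]
  rot:
    - [0,0,0]
    - [0,0,0]
    - [0,0,0]
    - [0,0,0]
    - [0,0,0]

```text
clock: 14.68
eef_pos: [482.4, 114.4, 231.0]
tcp_rot: [-3.142, 0.0, -3.031]
contact_force: [1.2, -0.7, -0.4]
opening: 0.998
grasp_force: 0.0
```

Emit:
play_rows:
  dp:
    - [0.1,-1,0]
    - [0.2,-2,0]
    - [0.3,-3,0]
    - [0.4,-4,0]
    - [0.5,-5,0]
  rot:
    - [0,0,1.1]
    - [0,0,2.2]
    - [0,0,3.3]
    - [0,0,4.4]
    - [0,0,5.5]

```text
clock: 15.1
eef_pos: [484.3, -86.9, 231.1]
tcp_rot: [3.141, 0.0, 2.67]
contact_force: [0.2, -0.3, 0.5]
opening: 1.003
grasp_force: 0.0
```

Emit:
play_rows:
  dp:
    - [-0.5,-0.9,0]
    - [-1.1,-2.1,0]
    - [-1.1,-2.1,0]
    - [-1.1,-2.1,0]
    - [-1.1,-2.1,0]
  rot:
    - [0,0,1.1]
    - [0,0,2.2]
    - [0,0,3.3]
    - [0,0,4.4]
    - [0,0,5.5]

```text
clock: 15.52
eef_pos: [486.0, -181.2, 230.7]
tcp_rot: [-3.141, -0.0, 2.091]
contact_force: [0.1, -0.2, -0.8]
opening: 0.993
grasp_force: 0.0
```

Emit:
play_rows:
  dp:
    - [0,0,0]
    - [0,0,0]
    - [0,0,0]
    - [0,0,0]
    - [0,0,0]
  rot:
    - [0,0,1.1]
    - [0,0,2.2]
    - [0,0,3.3]
    - [0,0,4.4]
    - [0,0,5.5]

```text
clock: 15.93
eef_pos: [486.2, -179.8, 230.8]
tcp_rot: [-3.142, 0.0, 1.517]
contact_force: [0.2, 0.3, 0.2]
opening: 1.001
grasp_force: 0.0
```

Emit:
play_rows:
  dp:
    - [0,0,0]
    - [0,0,0]
    - [0,0,0]
    - [0,0,0]
    - [0,0,0]
  rot:
    - [0,0,1.1]
    - [0,0,2.2]
    - [0,0,3.3]
    - [0,0,3.4]
    - [0,0,3.4]

```text
clock: 16.35
eef_pos: [486.2, -179.7, 230.8]
tcp_rot: [-3.142, 0.0, 1.17]
contact_force: [0.3, -0.3, -1.2]
opening: 1.004
grasp_force: 0.0
```

```bash
python3 - <<'E'
from h import *;import pickle
from rig import telemetry,optics
s=telemetry.sense();f=optics.grab_frame("wrist");t=optics.grab_frame("top");pickle.dump((s,f,t),open("w4.pkl","wb"))
cv2.imwrite("pics/w4.png",f["color"][:,:,::-1]);print(s["clock"],s["eef_pos"],s["tcp_rot"],s["qpos"])
E
```

```text
16.35 [ 486.20416151 -179.73936006  230.83355651] [-3.14152163e+00  7.50459397e-06  1.16978723e+00] [-3.56988183e-01  1.87531913e-01  1.85952490e+00 -4.91928818e-06
  1.09460713e+00  4.40231735e-02]
```

View pics/w4.png

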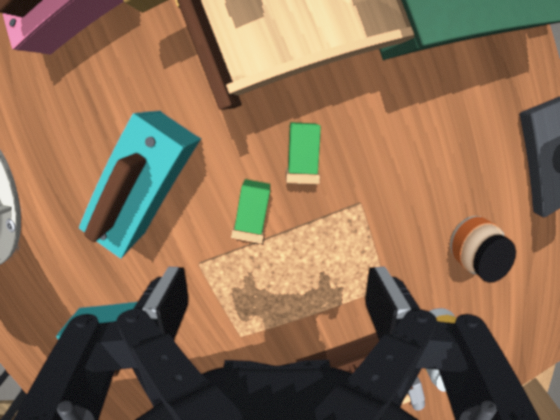

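The wrist view shows heel A (289–320, 123–184) and heel B (232–270, 181–243) lying on their sides. Neither is close to anything I need to avoid.

```bash
python3 - <<'E'
from h import *;import pickle
s,f,t=pickle.load(open("w4.pkl","rb"))
for n,c in dict(A=[[289,124],[320,125],[319,178],[288,178]],B=[[245,181],[270,183],[263,238],[234,233]]).items():
    w=wray(s,f,c,33)[:,:2]; a=w[:2].mean(0);b=w[2:].mean(0);d=a-b
    print(n,"ctr",w.mean(0),"axis yaw",np.arctan2(d[1],d[0]),"len",np.linalg.norm(d),"wid",np.linalg.norm(w[0]-w[1]),np.linalg.norm(w[2]-w[3]))
h=hsv(t);H,S,V=h[...,0],h[...,1],h[...,2];m=((H>48)&(H<70)&(S>120)).astype(np.uint8)
print(rect(t,big(win(m,290,313,195,216)),33),rect(t,big(win(m,300,322,217,238)),33))
to(s,[519,-173,130],1.27)
E
```

```text
A ctr [ 525.07811648 -163.36856056] axis yaw 1.169155913286176 len 57.6565792199108 wid 32.51780117914533 33.59608457750243
B ctr [ 448.77650942 -201.31846754] axis yaw 0.9899139820271968 len 63.74812870527002 wid 27.147163403833773 33.682817585564784
(array([ 526.3, -155.6,   35.3,   28.8]), np.float64(1.105)) (array([ 444.8, -203.5,   43.2,   29.1]), np.float64(0.982))
dp [0.475 0.689 2.521] rot [-0.    0.   -0.96]
```

Emit:
play_rows:
  dp:
    - [0.4,0.4,0.6]
    - [0.72,0.73,1.5]
    - [0.72,0.73,2.5]
    - [0.72,0.73,3.4]
    - [0.72,0.73,4.2]
  rot:
    - [0,0,0]
    - [0,0,0]
    - [0,0,0]
    - [0,0,0]
    - [0,0,0]
  fingers: 1

```text
clock: 16.87
eef_pos: [524.0, -164.3, 60.7]
tcp_rot: [-3.141, 0.0, 1.17]
contact_force: [0.7, 0.4, 0.1]
opening: 1.001
grasp_force: 0.0
```

Emit:
play_rows:
  dp:
    - [0,0,0.6]
    - [0,0,1.1]
    - [0,0,1.35]
    - [0,0,1.35]
  rot:
    - [0,0,0]
    - [0,0,0]
    - [0,0,0]
    - [0,0,0]

```text
clock: 17.2
eef_pos: [523.0, -164.3, 6.8]
tcp_rot: [-3.138, 0.0, 1.169]
contact_force: [-1.0, 0.8, 1.0]
opening: 1.003
grasp_force: 0.0
```

Emit:
play_rows:
  dp:
    - [0,0,0]
    - [0,0,0]
    - [0,0,0]
    - [0,0,0]
    - [0,0,0]
  rot:
    - [0,0,0]
    - [0,0,0]
    - [0,0,0]
    - [0,0,0]
    - [0,0,0]
  fingers: 0.1
  grip_force: 40

```text
clock: 17.62
eef_pos: [525.3, -165.0, 10.2]
tcp_rot: [3.14, -0.0, 1.167]
contact_force: [-0.8, 0.7, 3.2]
opening: 0.365
grasp_force: 39.1
```

Emit:
play_rows:
  dp:
    - [0,0,0]
    - [0,0,0]
    - [0,0,0]
  rot:
    - [0,0,0]
    - [0,0,0]
    - [0,0,0]

```text
clock: 17.87
eef_pos: [525.3, -165.0, 10.2]
tcp_rot: [3.14, -0.0, 1.167]
contact_force: [-0.2, 0.6, 7.0]
opening: 0.367
grasp_force: 39.5
```

Emit:
play_rows:
  dp:
    - [0,0,-0.7]
    - [0,0,-1.6]
    - [0,0,-2.5]
    - [0,0,-3.3]
    - [0,0,-3.6]
  rot:
    - [0,0,0]
    - [0,0,0]
    - [0,0,0]
    - [0,0,0]
    - [0,0,0]

```text
clock: 18.28
eef_pos: [526.6, -165.4, 157.9]
tcp_rot: [3.135, -0.001, 1.167]
contact_force: [0.8, -1.0, -0.9]
opening: 0.364
grasp_force: 40.2
```

Emit:
play_rows:
  dp:
    - [0.7,0,0]
    - [1.6,0,0]
    - [2.5,0,0]
    - [3.4,0,0]
    - [3.9,0,0]
  rot:
    - [0,0,-0.8]
    - [0,0,-1.8]
    - [0,0,-2.8]
    - [0,0,-3.4]
    - [0,0,-3.4]

```text
clock: 18.7
eef_pos: [586.6, -18.3, 152.7]
tcp_rot: [3.141, -0.001, 1.528]
contact_force: [0.2, -0.3, -0.6]
opening: 0.367
grasp_force: 40.2
```

Emit:
play_rows:
  dp:
    - [0,0,0.4]
    - [0,0,1.2]
    - [0,0,2.0]
    - [0,0,2.6]
    - [0,0,2.6]
  rot:
    - [0,0,0]
    - [0,0,0]
    - [0,0,0]
    - [0,0,0]
    - [0,0,0]

```text
clock: 19.12
eef_pos: [581.7, -21.0, 44.0]
tcp_rot: [-3.133, 0.0, 1.524]
contact_force: [-1.1, 0.5, -1.2]
opening: 0.366
grasp_force: 40.1
```

Emit:
play_rows:
  dp:
    - [0,0,0]
    - [0,0,0]
  rot:
    - [0,0,0]
    - [0,0,0]

```text
clock: 19.28
eef_pos: [586.4, -21.3, 49.9]
tcp_rot: [3.14, -0.0, 1.523]
contact_force: [-0.1, 0.4, -0.8]
opening: 0.367
grasp_force: 40.1
```

Emit:
play_rows:
  dp:
    - [0,0,0.2]
    - [0,0,0.4]
    - [0,0,0.4]
  rot:
    - [0,0,0]
    - [0,0,0]
    - [0,0,0]

```text
clock: 19.53
eef_pos: [585.4, -21.3, 32.3]
tcp_rot: [-3.141, 0.0, 1.523]
contact_force: [-1.0, 0.3, -0.9]
opening: 0.364
grasp_force: 40.1
```

Emit:
play_rows:
  dp:
    - [0,0,0]
    - [0,0,0]
    - [0,0,0]
    - [0,0,0]
  rot:
    - [0,0,0]
    - [0,0,0]
    - [0,0,0]
    - [0,0,0]
  fingers: 0.65

```text
clock: 19.87
eef_pos: [586.0, -21.3, 33.2]
tcp_rot: [3.141, 0.0, 1.523]
contact_force: [0.3, 0.2, 0.8]
opening: 0.651
grasp_force: 0.0
```

Emit:
play_rows:
  dp:
    - [0,0,-0.7]
    - [0,0,-1.6]
    - [0,0,-2.5]
    - [0,0,-3.4]
    - [0,0,-3.5]
  rot:
    - [0,0,0]
    - [0,0,0]
    - [0,0,0]
    - [0,0,0]
    - [0,0,0]

```text
clock: 20.28
eef_pos: [589.3, -21.4, 179.7]
tcp_rot: [3.132, -0.0, 1.523]
contact_force: [0.4, 0.2, -0.3]
opening: 0.651
grasp_force: 0.0
```

```bash
python3 - <<'E'
from h import *
from rig import telemetry
s=telemetry.sense();print(s["eef_pos"])
to(s,[446,-203,170],0.99)
E
```

```text
[589.29674351 -21.40842062 179.67735156]
dp [-4.705 -3.365  0.209] rot [ 0.09 -0.03  5.09]
```

Emit:
play_rows:
  dp:
    - [-0.7,-0.5,0]
    - [-1.5,-1.05,0]
    - [-2.3,-1.6,0]
    - [-3.1,-2.2,0]
    - [-3.9,-2.8,0]
  rot:
    - [0,0,1]
    - [0,0,2]
    - [0,0,3]
    - [0,0,4]
    - [0,0,5.1]
  fingers: 1

```text
clock: 20.7
eef_pos: [465.2, -172.7, 172.8]
tcp_rot: [3.141, 0.0, 0.985]
contact_force: [-0.0, -0.7, 0.4]
opening: 1.0
grasp_force: 0.0
```

```bash
python3 - <<'E'
from h import *
from rig import telemetry
s=telemetry.sense();print(s["eef_pos"],s["tcp_rot"])
to(s,[447,-203,6],0.985)
E
```

```text
[ 465.16561223 -172.73451752  172.83536208] [3.14110648e+00 6.22778727e-06 9.84924080e-01]
dp [-0.882  0.038  4.171] rot [ 0.  0. -0.]
```

Emit:
play_rows:
  dp:
    - [-0.4,0,0.5]
    - [-0.74,0.04,1.4]
    - [-0.74,0.04,2.3]
    - [-0.74,0.04,3.1]
    - [-0.74,0.04,3.6]
  rot:
    - [0,0,0]
    - [0,0,0]
    - [0,0,0]
    - [0,0,0]
    - [0,0,0]
  fingers: 0.7

```text
clock: 21.12
eef_pos: [449.8, -197.2, 26.2]
tcp_rot: [-3.139, 0.0, 0.988]
contact_force: [-1.5, 0.3, -0.1]
opening: 0.698
grasp_force: 0.0
```

Emit:
play_rows:
  dp:
    - [0,0,0.3]
    - [0,0,0.52]
    - [0,0,0.54]
    - [0,0,0.54]
  rot:
    - [0,0,0]
    - [0,0,0]
    - [0,0,0]
    - [0,0,0]

```text
clock: 21.45
eef_pos: [451.5, -197.4, 7.2]
tcp_rot: [-3.141, 0.0, 0.989]
contact_force: [-0.2, 0.8, 1.3]
opening: 0.7
grasp_force: 0.0
```

Emit:
play_rows:
  dp:
    - [0,0,0]
    - [0,0,0]
    - [0,0,0]
    - [0,0,0]
    - [0,0,0]
  rot:
    - [0,0,0]
    - [0,0,0]
    - [0,0,0]
    - [0,0,0]
    - [0,0,0]
  fingers: 0.1
  grip_force: 40

```text
clock: 21.87
eef_pos: [452.2, -197.6, 8.4]
tcp_rot: [3.14, -0.0, 0.989]
contact_force: [-0.2, 1.0, 7.0]
opening: 0.368
grasp_force: 40.0
```

Emit:
play_rows:
  dp:
    - [0,0,-0.6]
    - [0,0,-1.5]
    - [0,0,-2.4]
    - [0,0,-3.3]
    - [0,0,-3.8]
  rot:
    - [0,0,0]
    - [0,0,0]
    - [0,0,0]
    - [0,0,0]
    - [0,0,0]

```text
clock: 22.28
eef_pos: [452.8, -198.0, 163.6]
tcp_rot: [3.137, -0.001, 0.989]
contact_force: [0.9, 0.3, -1.3]
opening: 0.373
grasp_force: 40.1
```

```bash
python3 - <<'E'
from h import *
from rig import telemetry
s=telemetry.sense();print(s["eef_pos"],s["contact_force"])
to(s,[585,95,160],1.528)
E
```

```text
[ 452.8419689  -197.96085945  163.62654812] [ 0.85737497  0.29596863 -1.32969035]
dp [ 7.935 -1.263  0.091] rot [ 0.05  0.01 -5.14]
```

Emit:
play_rows:
  dp:
    - [0.8,-0.1,0]
    - [1.7,-0.25,0]
    - [2.6,-0.4,0]
    - [3.5,-0.55,0]
    - [4.4,-0.7,0]
  rot:
    - [0,0,0]
    - [0,0,0]
    - [0,0,0]
    - [0,0,0]
    - [0,0,0]

```text
clock: 22.7
eef_pos: [525.3, -33.3, 160.1]
tcp_rot: [3.14, -0.001, 0.989]
contact_force: [1.3, -0.5, -1.3]
opening: 0.363
grasp_force: 40.1
```

Emit:
play_rows:
  dp:
    - [0.9,-0.15,0]
    - [1.8,-0.3,0]
    - [2.7,-0.4,0]
    - [3.3,-0.5,0]
    - [3.5,-0.56,0]
  rot:
    - [0,0,-1]
    - [0,0,-2.1]
    - [0,0,-3.2]
    - [0,0,-4.3]
    - [0,0,-5.1]

```text
clock: 23.12
eef_pos: [584.7, 97.9, 160.0]
tcp_rot: [3.139, -0.001, 1.532]
contact_force: [-0.4, -0.9, 0.1]
opening: 0.37
grasp_force: 40.1
```

Emit:
play_rows:
  dp:
    - [0,0,0.4]
    - [0,0,1.2]
    - [0,0,2.0]
    - [0,0,2.7]
    - [0,0,3.1]
  rot:
    - [0,0,0]
    - [0,0,0]
    - [0,0,0]
    - [0,0,0]
    - [0,0,0]

```text
clock: 23.53
eef_pos: [581.4, 94.3, 32.9]
tcp_rot: [-3.139, 0.001, 1.524]
contact_force: [-0.1, 0.4, -0.7]
opening: 0.365
grasp_force: 40.1
```

Emit:
play_rows:
  dp:
    - [0,0,0]
    - [0,0,0]
    - [0,0,0]
  rot:
    - [0,0,0]
    - [0,0,0]
    - [0,0,0]

```text
clock: 23.78
eef_pos: [584.0, 94.5, 36.7]
tcp_rot: [3.14, -0.0, 1.523]
contact_force: [0.8, 0.0, -0.4]
opening: 0.371
grasp_force: 40.0
```

Emit:
play_rows:
  dp:
    - [0,0,0.1]
    - [0,0,0.1]
    - [0,0,0.1]
    - [0,0,0.1]
    - [0,0,0.1]
  rot:
    - [0,0,0]
    - [0,0,0]
    - [0,0,0]
    - [0,0,0]
    - [0,0,0]
  fingers: 0.65

```text
clock: 24.2
eef_pos: [583.3, 94.4, 31.8]
tcp_rot: [3.141, -0.0, 1.523]
contact_force: [-0.1, 0.1, 0.0]
opening: 0.654
grasp_force: 0.0
```

Emit:
play_rows:
  dp:
    - [0,0,-0.7]
    - [0,0,-1.6]
    - [0,0,-2.6]
    - [0,0,-3.6]
    - [0,0,-4.6]
  rot:
    - [0,0,0]
    - [0,0,0]
    - [0,0,0]
    - [0,0,0]
    - [0,0,0]

```text
clock: 24.62
eef_pos: [582.6, 94.3, 217.3]
tcp_rot: [-3.142, 0.0, 1.523]
contact_force: [1.8, 0.2, -0.2]
opening: 0.653
grasp_force: 0.0
```

```bash
python3 - <<'E'
from h import *
from rig import telemetry
s=telemetry.sense();print(s["eef_pos"])
to(s,[470,317,225],3.259)
E
```

```text
[582.56544944  94.28752271 217.27028091]
dp [ 5.428 -3.076 -0.193] rot [ -0.    -0.   -16.58]
```

Emit:
play_rows:
  dp:
    - [0.8,-0.45,0]
    - [1.7,-0.95,0]
    - [2.6,-1.5,0]
    - [3.5,-2,-0.1]
    - [4.3,-2.45,-0.2]
  rot:
    - [0,0,-1.1]
    - [0,0,-2.2]
    - [0,0,-3.3]
    - [0,0,-4.4]
    - [0,0,-5.5]
  fingers: 1

```text
clock: 25.03
eef_pos: [491.8, 272.4, 223.6]
tcp_rot: [3.142, -0.0, 2.105]
contact_force: [1.7, 0.5, 0.5]
opening: 0.998
grasp_force: 0.0
```

Emit:
play_rows:
  dp:
    - [0,0,0]
    - [0,0,0]
    - [0,0,0]
    - [0,0,0]
    - [0,0,0]
  rot:
    - [0,0,-1.1]
    - [0,0,-2.2]
    - [0,0,-3.3]
    - [0,0,-4.4]
    - [0,0,-5.5]

```text
clock: 25.45
eef_pos: [493.1, 271.0, 223.4]
tcp_rot: [3.142, 0.0, 2.681]
contact_force: [-0.5, 0.1, 0.3]
opening: 0.999
grasp_force: 0.0
```

Emit:
play_rows:
  dp:
    - [0,0,0]
    - [0,0,0]
    - [0,0,0]
    - [0,0,0]
    - [0,0,0]
  rot:
    - [0,0,-1.1]
    - [0,0,-2.2]
    - [0,0,-3.3]
    - [0,0,-4.4]
    - [0,0,-5.5]

```text
clock: 25.87
eef_pos: [493.2, 270.8, 223.4]
tcp_rot: [-3.142, 0.0, -3.026]
contact_force: [-0.8, 0.2, 0.5]
opening: 0.999
grasp_force: 0.0
```

```bash
python3 - <<'E'
from h import *;import pickle
from rig import telemetry,optics
s=telemetry.sense();f=optics.grab_frame("wrist");t=optics.grab_frame("top");pickle.dump((s,f,t),open("w5.pkl","wb"))
a=f["color"][:,:,::-1];b=cv2.resize(t["color"][130:250,140:330,::-1],(560,354));cv2.imwrite("pics/w5.png",cv2.resize(np.vstack([a,b]),None,fx=.77,fy=.77))
print(s["clock"],s["eef_pos"],s["tcp_rot"])
to(s,[481,317,100],3.251)
E
```

```text
25.8667 [493.16809621 270.76655998 223.37612203] [-3.14158959e+00  6.72921859e-05 -3.02639872e+00]
dp [0.17  1.183 3.084] rot [-0.    0.    0.06]
```

View pics/w5.png

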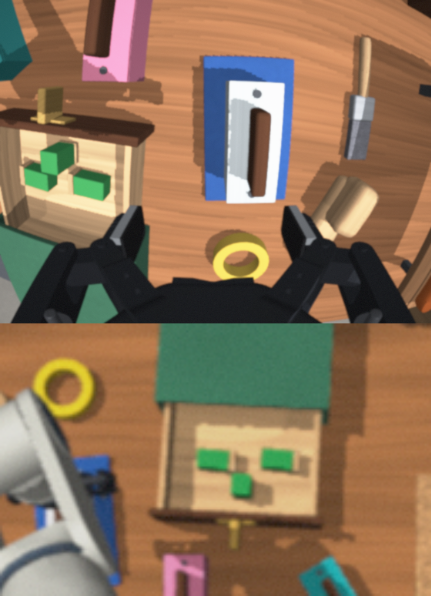

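The picture shows all three heels inside the open drawer and the carrier standing on the blue plate. I'll check the plate's centre, then lift the carrier again and set it back.

```bash
python3 - <<'E'
from h import *;import pickle
s,f,t=pickle.load(open("w5.pkl","rb"))
h=hsv(f);H,S,V=h[...,0],h[...,1],h[...,2]
m=big(win((H>100)&(H<125)&(S>120),250,400,60,275)); c=cv2.findContours(m,0,cv2.CHAIN_APPROX_NONE)[0]; c=max(c,key=cv2.contourArea)[:,0,:]
w=wray(s,f,c,12)[:,:2].astype(np.float32);print("plate",cv2.minAreaRect(w))
m=big(win((V<100)&(S>90),305,360,130,260));p=np.argwhere(m)[:,::-1];print(p.min(0),p.max(0))
print("handle far/near",wray(s,f,[[p[p[:,1]>p[:,1].max()-15][:,0].mean(),p[:,1].max()]],134),wray(s,f,[[p[p[:,1]<p[:,1].min()+15][:,0].mean(),p[:,1].min()]],102))
E
```

```text
plate ((480.7585754394531, 321.0870056152344), (216.8104705810547, 127.21963500976562), 6.843285083770752)
[323 142] [346 253]
handle far/near [[522.55624526 315.41094929 134.        ]] [[437.90668482 310.9805797  102.        ]]
```

Emit:
play_rows:
  dp:
    - [0.1,0.8,0.3]
    - [0.17,1.17,1.0]
    - [0.17,1.17,1.9]
    - [0.17,1.17,2.7]
    - [0.17,1.17,3.05]
  rot:
    - [0,0,0]
    - [0,0,0]
    - [0,0,0]
    - [0,0,0]
    - [0,0,0]

```text
clock: 26.38
eef_pos: [479.2, 315.7, 97.5]
tcp_rot: [-3.139, -0.004, -3.036]
contact_force: [-0.9, -0.4, -0.5]
opening: 0.998
grasp_force: 0.0
```

Emit:
play_rows:
  dp:
    - [0,0,0.05]
    - [0,0,0.05]
    - [0,0,0.05]
  rot:
    - [0,0,0]
    - [0,0,0]
    - [0,0,0]

```text
clock: 26.63
eef_pos: [482.2, 317.0, 100.3]
tcp_rot: [3.141, 0.001, -3.034]
contact_force: [-0.2, -0.2, -0.1]
opening: 0.998
grasp_force: 0.0
```

Emit:
play_rows:
  dp:
    - [0,0,0]
    - [0,0,0]
    - [0,0,0]
    - [0,0,0]
    - [0,0,0]
  rot:
    - [0,0,0]
    - [0,0,0]
    - [0,0,0]
    - [0,0,0]
    - [0,0,0]
  fingers: 0
  grip_force: 80

```text
clock: 27.05
eef_pos: [481.6, 316.7, 99.7]
tcp_rot: [3.141, 0.001, -3.032]
contact_force: [0.3, -0.5, 0.3]
opening: 0.299
grasp_force: 0.0
```

Emit:
play_rows:
  dp:
    - [0,0,0]
    - [0,0,0]
    - [0,0,0]
    - [0,0,0]
  rot:
    - [0,0,0]
    - [0,0,0]
    - [0,0,0]
    - [0,0,0]

```text
clock: 27.38
eef_pos: [481.5, 316.7, 99.5]
tcp_rot: [3.142, 0.0, -3.032]
contact_force: [-0.7, -0.5, 4.4]
opening: 0.173
grasp_force: 80.6
```

Emit:
play_rows:
  dp:
    - [0,0,-0.4]
    - [0,0,-1]
    - [0,0,-1.6]
    - [0,0,-2]
    - [0,0,-2]
  rot:
    - [0,0,0]
    - [0,0,0]
    - [0,0,0]
    - [0,0,0]
    - [0,0,0]

```text
clock: 27.8
eef_pos: [482.8, 317.5, 182.0]
tcp_rot: [3.14, 0.004, -3.032]
contact_force: [0.7, 0.8, -3.2]
opening: 0.175
grasp_force: 79.8
```

Emit:
play_rows:
  dp:
    - [0,0,0]
    - [0,0,0]
    - [0,0,0]
    - [0,0,0]
    - [0,0,0]
  rot:
    - [0,0,0]
    - [0,0,0]
    - [0,0,0]
    - [0,0,0]
    - [0,0,0]

```text
clock: 28.22
eef_pos: [480.9, 316.3, 178.1]
tcp_rot: [-3.141, -0.002, -3.032]
contact_force: [-0.1, 0.8, -4.0]
opening: 0.175
grasp_force: 79.8
```

Emit:
play_rows:
  dp:
    - [0,0.05,0.5]
    - [0,0.05,1.1]
    - [0,0.05,1.6]
    - [0,0.05,1.8]
    - [0,0.05,1.85]
  rot:
    - [0,0,0]
    - [0,0,0]
    - [0,0,0]
    - [0,0,0]
    - [0,0,0]

```text
clock: 28.63
eef_pos: [480.0, 317.8, 103.2]
tcp_rot: [-3.14, -0.003, -3.032]
contact_force: [-0.3, 0.2, -3.2]
opening: 0.175
grasp_force: 79.3
```

Emit:
play_rows:
  dp:
    - [0,0,0.03]
    - [0,0,0.06]
    - [0,0,0.09]
    - [0,0,0.11]
    - [0,0,0.11]
  rot:
    - [0,0,0]
    - [0,0,0]
    - [0,0,0]
    - [0,0,0]
    - [0,0,0]

```text
clock: 29.05
eef_pos: [481.5, 318.8, 101.4]
tcp_rot: [3.141, 0.001, -3.032]
contact_force: [0.0, 0.6, -3.3]
opening: 0.175
grasp_force: 79.3
```

Emit:
play_rows:
  dp:
    - [0,0,0.03]
    - [0,0,0.06]
    - [0,0,0.06]
  rot:
    - [0,0,0]
    - [0,0,0]
    - [0,0,0]

```text
clock: 29.3
eef_pos: [481.5, 319.0, 99.5]
tcp_rot: [3.141, 0.001, -3.032]
contact_force: [-1.4, -0.2, 5.8]
opening: 0.177
grasp_force: 81.0
```

Emit:
play_rows:
  dp:
    - [0,0,0]
    - [0,0,0]
    - [0,0,0]
    - [0,0,0]
    - [0,0,0]
  rot:
    - [0,0,0]
    - [0,0,0]
    - [0,0,0]
    - [0,0,0]
    - [0,0,0]
  fingers: 1

```text
clock: 29.72
eef_pos: [481.2, 318.6, 98.5]
tcp_rot: [3.142, 0.0, -3.032]
contact_force: [0.5, 0.3, 0.1]
opening: 0.87
grasp_force: 0.0
```

Emit:
play_rows:
  dp:
    - [0,0,0]
    - [0,0,-0.5]
    - [0,0,-1.2]
    - [0,0,-2]
    - [0,0,-2.8]
  rot:
    - [0,0,0]
    - [0,0,0]
    - [0,0,0]
    - [0,0,0]
    - [0,0,0]

```text
clock: 30.13
eef_pos: [480.7, 318.3, 211.3]
tcp_rot: [-3.141, -0.001, -3.032]
contact_force: [-0.0, 1.7, -0.5]
opening: 1.001
grasp_force: 0.0
```

```bash
python3 - <<'E'
from h import *
from rig import telemetry
s=telemetry.sense();print(s["eef_pos"],s["tcp_rot"])
to(s,[400,49,210],np.pi-.043)
E
```

```text
[480.7376027  318.26851812 211.28415009] [-3.14099682e+00 -1.15140317e-03 -3.03209939e+00]
dp [ 2.742 -6.471  0.039] rot [-0.01 -0.01  1.46]
```

Emit:
play_rows:
  dp:
    - [0.2,-0.9,0]
    - [0.4,-1.9,0]
    - [0.6,-2.9,0]
    - [0.8,-3.9,0]
    - [1,-4.9,0]
  rot:
    - [0,0,0.3]
    - [0,0,0.7]
    - [0,0,1.1]
    - [0,0,1.46]
    - [0,0,1.46]
  fingers: 0.5

```text
clock: 30.55
eef_pos: [462.3, 117.8, 210.6]
tcp_rot: [3.142, 0.0, 3.097]
contact_force: [1.0, -1.4, -1.1]
opening: 0.499
grasp_force: 0.0
```

```bash
python3 - <<'E'
from h import *
from rig import telemetry
s=telemetry.sense();print(s["eef_pos"],s["tcp_rot"])
to(s,[457,47.3,66],np.pi-.043)
E
```

```text
[462.2659531  117.84278456 210.58732848] [3.14154244e+00 4.88651841e-04 3.09663971e+00]
dp [ 0.054 -1.768  3.615] rot [ 0.    0.   -0.02]
```

Emit:
play_rows:
  dp:
    - [0,-0.9,0]
    - [0.05,-1.65,0]
    - [0.05,-1.7,0.6]
    - [0.05,-1.7,1.5]
    - [0.05,-1.7,2.2]
  rot:
    - [0,0,0]
    - [0,0,0]
    - [0,0,0]
    - [0,0,0]
    - [0,0,0]

```text
clock: 30.97
eef_pos: [458.0, 50.7, 121.6]
tcp_rot: [3.141, 0.002, 3.096]
contact_force: [-0.6, 0.2, -1.6]
opening: 0.498
grasp_force: 0.0
```

```bash
python3 - <<'E'
from h import *
from rig import telemetry
s=telemetry.sense();print(s["eef_pos"],s["tcp_rot"])
to(s,[457,47.3,66],np.pi-.043)
E
```

```text
[458.00474011  50.67205481 121.58977998] [3.14131055e+00 1.71549078e-03 3.09634105e+00]
dp [ 0.024 -0.086  1.39 ] rot [ 0.    0.02 -0.02]
```

Emit:
play_rows:
  dp:
    - [0,-0.07,0.5]
    - [0,-0.07,1.1]
    - [0,-0.07,1.35]
    - [0,-0.07,1.35]
  rot:
    - [0,0,0]
    - [0,0,0]
    - [0,0,0]
    - [0,0,0]

```text
clock: 31.3
eef_pos: [456.2, 48.6, 66.6]
tcp_rot: [-3.141, -0.004, 3.098]
contact_force: [-0.0, -0.1, 0.2]
opening: 0.499
grasp_force: 0.0
```

Emit:
play_rows:
  dp:
    - [0,0,0]
    - [0,0,0]
    - [0,0,0]
    - [0,0,0]
    - [0,0,0]
  rot:
    - [0,0,0]
    - [0,0,0]
    - [0,0,0]
    - [0,0,0]
    - [0,0,0]
  fingers: 0
  grip_force: 50

```text
clock: 31.72
eef_pos: [458.7, 48.0, 69.8]
tcp_rot: [-3.141, 0.002, 3.099]
contact_force: [0.5, -8.3, 0.0]
opening: 0.155
grasp_force: 49.2
```

Emit:
play_rows:
  dp:
    - [-0.25,0,0]
    - [-0.6,0,0]
    - [-1,0,0]
    - [-1.4,0,0]
    - [-1.8,0,0]
  rot:
    - [0,0,0]
    - [0,0,0]
    - [0,0,0]
    - [0,0,0]
    - [0,0,0]

```text
clock: 32.13
eef_pos: [530.1, 44.7, 69.8]
tcp_rot: [-3.14, 0.0, 3.099]
contact_force: [-3.7, -7.3, 3.4]
opening: 0.155
grasp_force: 49.6
```

Emit:
play_rows:
  dp:
    - [-0.4,0,0]
    - [-0.8,0,0]
    - [-1.2,0,0]
    - [-1.6,0,0]
    - [-1.9,0,0]
  rot:
    - [0,0,0]
    - [0,0,0]
    - [0,0,0]
    - [0,0,0]
    - [0,0,0]

```text
clock: 32.55
eef_pos: [606.7, 41.1, 69.9]
tcp_rot: [-3.14, 0.001, 3.098]
contact_force: [-3.3, -7.1, 2.0]
opening: 0.155
grasp_force: 50.3
```

Emit:
play_rows:
  dp:
    - [-0.2,0,0]
    - [-0.35,0,0]
    - [-0.48,0,0]
    - [-0.56,0,0]
    - [-0.56,0,0]
  rot:
    - [0,0,0]
    - [0,0,0]
    - [0,0,0]
    - [0,0,0]
    - [0,0,0]

```text
clock: 32.97
eef_pos: [628.5, 40.1, 69.9]
tcp_rot: [-3.14, 0.001, 3.098]
contact_force: [-1.5, -8.1, -0.8]
opening: 0.156
grasp_force: 50.0
```

Emit:
play_rows:
  dp:
    - [-0.05,0,0]
    - [-0.1,0,0]
    - [-0.1,0,0]
  rot:
    - [0,0,0]
    - [0,0,0]
    - [0,0,0]

```text
clock: 33.22
eef_pos: [628.4, 40.0, 69.8]
tcp_rot: [-3.14, -0.007, 3.098]
contact_force: [-16.6, -6.5, 12.9]
opening: 0.157
grasp_force: 52.0
```

The drawer is against its stop. I'll relax the push, release, and retreat.

Emit:
play_rows:
  dp:
    - [0.1,0,0]
    - [0.1,0,0]
    - [0.1,0,0]
  rot:
    - [0,0,0]
    - [0,0,0]
    - [0,0,0]

```text
clock: 33.47
eef_pos: [627.7, 40.1, 69.9]
tcp_rot: [-3.14, 0.0, 3.098]
contact_force: [-1.9, -7.9, -0.2]
opening: 0.153
grasp_force: 50.2
```

Emit:
play_rows:
  dp:
    - [0,0,0]
    - [0,0,0]
    - [0,0,0]
    - [0,0,0]
    - [0,0,0]
  rot:
    - [0,0,0]
    - [0,0,0]
    - [0,0,0]
    - [0,0,0]
    - [0,0,0]
  fingers: 0.6

```text
clock: 33.88
eef_pos: [628.3, 41.6, 68.9]
tcp_rot: [3.141, 0.001, 3.098]
contact_force: [-0.7, -0.2, -0.3]
opening: 0.599
grasp_force: 0.0
```

Emit:
play_rows:
  dp:
    - [0,0,-0.6]
    - [0,0,-1.5]
    - [0,0,-2.4]
    - [0.5,0,-3.3]
    - [1.4,0,-4]
  rot:
    - [0,0,0]
    - [0,0,0]
    - [0,0,0]
    - [0,0,0]
    - [0,0,0]

```text
clock: 34.3
eef_pos: [577.9, 43.8, 229.4]
tcp_rot: [3.141, 0.005, 3.098]
contact_force: [0.7, 0.6, 1.1]
opening: 0.599
grasp_force: 0.0
```

Emit:
play_rows:
  dp:
    - [1,-0.5,0]
    - [2,-1,0]
    - [3,-1.5,0]
    - [3,-1.5,0]
    - [3,-1.5,0]
  rot:
    - [0,0,0]
    - [0,0,0]
    - [0,0,0]
    - [0,0,0]
    - [0,0,0]

```text
clock: 34.72
eef_pos: [450.2, -11.8, 226.3]
tcp_rot: [-3.141, -0.0, 3.097]
contact_force: [0.4, -0.0, -0.9]
opening: 0.598
grasp_force: 0.0
```

```bash
python3 - <<'E'
from h import *;import pickle
from rig import telemetry,optics
s=telemetry.sense();t=optics.grab_frame("top");f=pickle.load(open("f0.pkl","rb"))["top"]
print(s["clock"],s["eef_pos"])
a=np.vstack([f["color"][90:270,100:440],t["color"][90:270,100:440]])[:,:,::-1];cv2.imwrite("pics/end.png",cv2.resize(a,None,fx=1.6,fy=1.6))
h=hsv(t);H,S,V=h[...,0],h[...,1],h[...,2]
pull=big(win((H>15)&(V>160),235,258,166,190));print("pull",rect(t,pull,100),pull.sum())
E
```

```text
34.7167 [450.16189846 -11.81557439 226.31791171]
pull (array([580.2,  35.5,  79.6,  11. ]), np.float64(-1.567)) 67
```

View pics/end.png

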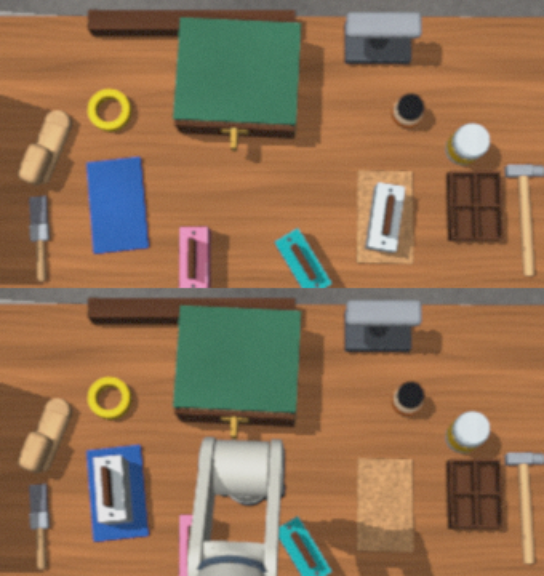

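The top pair (before above, after below) shows the drawer shut, the carrier on the blue plate around (109,488) and the bystanders unmoved. I'll do one check of the carrier's centre and then hand in.

```bash
python3 - <<'E'
from h import *
from rig import telemetry,optics,r
t=optics.grab_frame("top");h=hsv(t);H,S,V=h[...,0],h[...,1],h[...,2]
m=big(win((S<60)&(V>100),150,200,180,255));m=cv2.morphologyEx(m,cv2.MORPH_CLOSE,np.ones((15,15)));R=rect(t,m,90);print(R)
if np.hypot(R[0][0]-480.6,R[0][1]-319)<25 and abs(R[1]-.118)<.2: print(r.sign_off())
E
```

```text
(array([477.9, 314.6, 153.3,  67. ]), np.float64(0.111))
the job is handed in; nothing more can be done
None
```

The job is handed in with all three heels in the shut drawer and the empty carrier mouth down on the blue plate about 5 mm off centre; two heels fell onto the table during the first carry, so I put them in the drawer with the gripper, then lifted the carrier again and set it back.

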